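# Seat the drive plate of a filament spool winder

### The job

On the low square spool winder, push the round off-white drive plate round with a fingertip against its upright post until the notch in its rim stands over the steel key on the winder, then press the plate straight down with a fingertip until it is fully home on the key, and withdraw. Never pull the plate up off its spindle, and leave the tools and parts lying round the winder where they are.

Things in the scene. Friction and masses are not known exactly. Their poses are not given: they have to be found in the camera images.
- plate_turn (a joint): Turning angle of the drive plate on the winder's upright spindle, in rad, growing counter-clockwise seen from above; the notch stands over the key at 0 (and at every whole turn, 2 pi). It turns freely either way any number of turns, stiffly enough (0.06 N m) to stay where it is left. The plate is an off-white disc 140 mm across and 8 mm thick, with a round hub in the middle and one upright dark steel post.
- plate_drop (a joint): How far the plate is pushed down along the spindle, in m: 0 = up (as it starts), 0.012 = fully home. It is a push fit: it stays at whatever height it is left and takes about 4 N to slide down. Unless the notch is over the key, the key stops it after 1 to 2 mm. Negative: pulled upwards.
- hub_top (a point): Centre of the flat top of the plate's hub, on the spindle axis; a good place to press. The hub is 32 mm across and stands 12 mm above the plate's top face. About 71 mm above the bench at the start, 59 mm when home.
- plate_post (a point): Centre of the top of the post by which the plate is pushed round: a dark steel pin 12 mm across that stands 22 mm above the plate's top face, 52 mm from the spindle axis, diametrically opposite the notch. Top about 81 mm above the bench at the start.
- plate_notch (a point): Point in the middle of the notch, level with the plate's top face (59 mm above the bench at the start), 64 mm from the spindle axis. The notch is straight-sided, 17 mm wide, open at the rim and reaches in to 55 mm from the axis.
- key_top (a point): Point on the top of the drive key, 64 mm from the spindle axis, 50 mm above the bench. The key is a fixed upright steel block 11 mm wide that reaches from 58 to 84 mm from the axis, so its outer end shows beyond the plate's rim; it points straight away from the axis.
- winder: The fixed dark winder base, 180 x 180 mm and 36 mm high, its origin under the spindle on the bench, its x axis pointing towards the key.
- cutters: blue-handled flush cutters lying flat, 135 mm long, 15 mm high. Bystander; origin at its underside.
- pliers: green-handled pliers lying flat, 135 mm long, 15 mm high. Bystander; origin at its underside.
- gear: yellow printed gear lying flat, 60 mm across, 17 mm high. Bystander; origin at its underside.
- glue: small closed jar, 36 mm across, 55 mm high, upright. Bystander; origin at its underside.

How it is judged:
At the end, for the whole second after the job is handed in: The plate is at rest, pushed down at least 10.5 of its 12 mm, with its notch around the key (notch point within 5 mm of the key point, seen from above), and each loose bystander is within 20 mm of where it started (value of joint plate_drop above 0.0105 m and horizontal distance between plate_notch and key_top below 0.005 m and velocity of joint plate_turn between -0.1 and 0.1 rad/s and distance of each of cutters, pliers, gear, glue from where it was at the start of the episode below 0.02 m); the robot touches nothing.
It fails at once if the plate is pulled up off its spindle (more than 4 mm above where it started) (value of joint plate_drop below -0.004 m).
It fails at once if a bystander is knocked away or carried (moved more than 40 mm) (distance of any of cutters, pliers, gear, glue from where it was at the start of the episode above 0.04 m).
It also fails if it takes over 51 s, if anything falls off the work surface, if the arm or the gripper's body presses on something with over 40 N, if the wrist force passes 120 N, or if a joint passes its speed limit or range.

### The arm

A 6-joint arm with a two-finger parallel gripper is mounted at the origin on the work surface. World frame = base frame: x ahead of the robot, y to its left, z up, the work surface at z = 0. Lengths are in m, angles in rad, forces in N, time in s.
With the tool pointing down it reaches from about 0.3 to 0.875 m from the base axis. Payload 6.4 kg.
Tool frame: the origin (TCP) lies between the finger pads; the fingertips stand 19 mm ahead of it and the grasp point (between the pads) is the TCP (ctrl.tips_ahead is the z of the fingertips in the tool frame, in m); z points along the fingers, y is the line along which they close (so a half turn about z gives the same grasp; the last joint's range is limited). The gripper opens to 85 mm and grips with 20 to 120 N. Pads are 22 mm wide; open, the fingers measure 114 mm over their backs; the gripper's body (76 mm by 85 mm) begins 54 mm behind the grasp point. The pads swing forward as they close: fully open they stand 13 mm farther back than shut.
Start: joints at [-1.38, 0.181, 1.607, -0, 1.354, -0.206], TCP at [0.222, -0.53, 0.25] pointing down, gripper open.
Joint ranges: [-2.99, 2.99], [-0.89, 2.07], [0.3, 2.58], [-1.14, 4.28], [0, 2.63], [-3.12, 3.12]. Speed limits (rad/s): [2.57, 2.57, 3.01, 3.14, 3.14, 3.14].

### API

Orientations are given as a unit quaternion [w, x, y, z].
In Python, from bench import readout, vision, ctrl gives the robot as it stands.
- The arm moves only by the tool play_rows, never from a script. Its arguments are lists of equal length, an entry for each row: "xyz": the shift along the tool's x, y, z in mm, a list of three; "rot": the turn, a rotation vector about the tool's x, y, z in rad, a list of three; "grip": the opening, from 0 (shut) to 1 (fully open). In form: {"xyz": [[x, y, z], ...], "rot": [[rx, ry, rz], ...], "grip": [grip, ...]}. A call has exactly 10 rows; each row is the pose to reach, as a shift and turn from the pose commanded when the call began, along the tool's axes at that moment; what a row does not reach only later rows make up. A row lasts 1/8 s, in which the tool goes at most 62.5 mm and 10.7 degrees, less where a joint would pass 70% of its speed; a pose out of reach is approached as far as the arm can. A call with a gripper value outside its range is refused whole. The fingers move at their own pace and stop on an object; the grip force is fixed at half the most. Time passes only in rows, so rows that repeat a pose let the fingers close, or fill a call up. It gives the time, the measured TCP pose, the force, the opening and the grip force at its end, in the units of the state.
- readout.get_obs(): the state, without advancing time (a new reading comes with each control period).
- vision.camera(name): name is "side" or "top"; returns a dict with "color" (420x560x3 uint8, red, green, blue), "depth" (420x560 float32, m along the optical axis (not along the pixel's ray), 0 where there is no reading), "camera_matrix" (3x3 intrinsics, pixels), "k1" (the pictures are not rectified: a ray, as slopes to the right and down, at radius r is drawn at 1 + k1 r^2 times it, then the intrinsics apply), "extrinsics" (4x4, takes a point from camera to world coordinates). Camera axes: x right, y down, z forward; pixel columns grow to the right and rows downward; lengths in m; the calibration is good to about 2 mm. A picture is of the moment at which its call begins.
- ctrl.hand_in(): hands the job in; it is judged then, once.
The state is a dict: "time_s": time; "q": joint angles; "dq": joint speeds; "joint_efforts": joint torques, N m; "eef_pos": TCP position; "eef_rot": TCP orientation; "wrist_force": force on the tool from outside, world axes, zero at the start; "torque": the same for the moment, N m; "opening": opening from 0.0 (shut) to 1.0 (fully open); "grasp_force": force on a finger pad.
Only numpy, scipy, OpenCV 4.12 (cv2) and the standard library are available. Lean on these libraries where they do the work, as an engineer would, in place of code of your own. Each camera call takes 0.05 s, during which the arm holds its last target. There are 200 camera calls.

## Working session

There is one attempt and no reset: what is moved stays moved. The work goes in short steps, Python scripts to look and compute and a tool call to move; the robot and the scene stay as the last step left them, time stands still between calls to the robot, and variables do not carry over. Pictures are saved under pics/ and viewed, at most 10 in all, crops included, and the job is handed in when it is done.

Besides the shell and the picture viewer there is one more tool, called after ">>>" in YAML: its name, and indented under it one key for each argument. play_rows: Moves the arm, as the interface text tells. Its arguments: {"type":"object","properties":{"xyz":{"type":"array","items":{"type":"array","items":{"type":"number"}}},"rot":{"type":"array","items":{"type":"array","items":{"type":"number"}}},"grip":{"type":"array","items":{"type":"number"}}},"required":["xyz","rot","grip"]}

```bash
mkdir -p pics; cat > h.py <<'E'
import numpy as np, cv2
from bench import readout, vision, ctrl
def shot(n,f):
    c=vision.camera(n); cv2.imwrite(f,cv2.cvtColor(c["color"],cv2.COLOR_RGB2BGR)); np.savez(f+".npz",**c); return c
def ray(c,u,v):
    K=np.array(c["camera_matrix"]);k=float(c["k1"])
    d=np.array([(u-K[0,2])/K[0,0],(v-K[1,2])/K[1,1]]);s=d.copy()
    for _ in range(20): s=d/(1+k*(s@s))
    return np.array([*s,1.])
def at_z(c,u,v,z):
    E=np.array(c["extrinsics"]);r=E[:3,:3]@ray(c,u,v);return E[:3,3]+r*(z-E[2,3])/r[2]
def proj(c,p):
    E=np.array(c["extrinsics"]);K=c["camera_matrix"];q=E[:3,:3].T@(np.array(p)-E[:3,3]);s=q[:2]/q[2];s=s*(1+c["k1"]*(s@s));return [K[0,0]*s[0]+K[0,2],K[1,1]*s[1]+K[1,2]]
E
python3 - <<'E'
from h import *
c=shot("top","pics/t0.png");shot("side","pics/s0.png")
print(c["extrinsics"]);o=readout.get_obs();print(o)
E
```

```text
[[-0.02058695 -0.99280872  0.11792801  0.51424723]
 [-0.99880596  0.02565004  0.04157802  0.0221396 ]
 [-0.04430388 -0.11693123 -0.99215133  0.84413119]
 [ 0.          0.          0.          1.        ]]
{'time_s': 0.1, 'q': array([-1.38030801e+00,  1.81478215e-01,  1.60788830e+00, -8.50739322e-06,
        1.35380237e+00, -2.06301440e-01]), 'dq': array([ 4.71044443e-04, -1.30388939e-03, -2.61264701e-03,  2.12404363e-03,
       -1.12891972e-03,  4.33560026e-05]), 'joint_efforts': array([-3.89962206e-04, -4.45881486e+01, -3.52241850e+01, -3.48368103e-04,
        4.10656809e-03, -1.22119138e-05]), 'eef_pos': array([ 0.22213842, -0.52986003,  0.24947729]), 'eef_rot': array([-7.88125440e-04,  9.80383718e-01,  1.97096788e-01,  2.07814363e-06]), 'wrist_force': array([-0.56290854, -0.25150491, -0.45244004]), 'torque': array([ 0.07086291, -0.01332288,  0.00593043]), 'grasp_force': 0.0, 'opening': 1.0004618270632126}
```

View pics/t0.png

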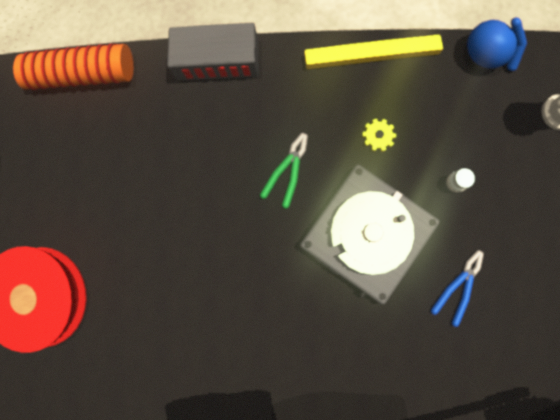

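View pics/s0.png

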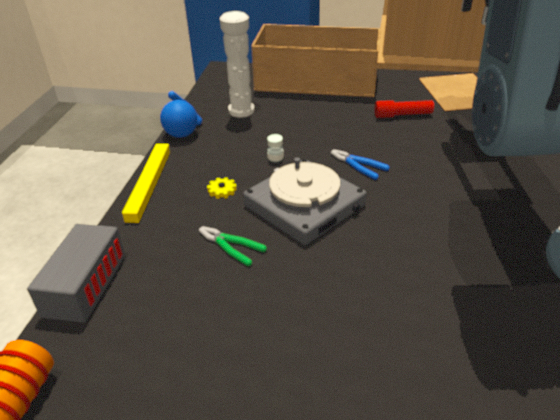

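The top view shows the hub near (374,232), post near (400,219), notch near (341,250) and key near (397,197). I'll enlarge it.

```bash
python3 - <<'E'
import cv2
a=cv2.imread("pics/t0.png")[155:310,295:495]
cv2.imwrite("pics/t0c.png",cv2.resize(a,None,fx=3.8,fy=3.8,interpolation=cv2.INTER_CUBIC))
E
```

```text
(no output)
```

View pics/t0c.png

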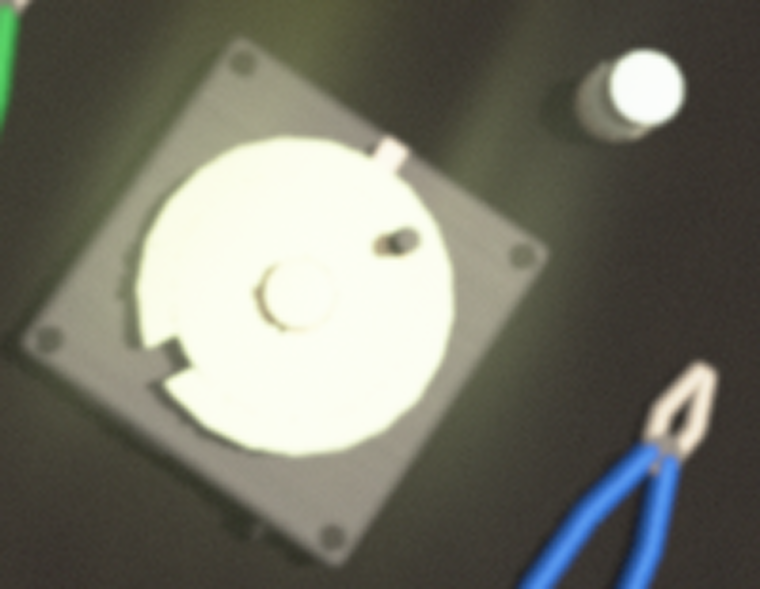

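In the crop: hub top (300,294), post top (405,240), key outer end (393,150), notch (168,360), winder corners (240,38), (548,252), (340,565), (22,343), and jar top (648,88).

```bash
python3 - <<'E'
from h import *
c=dict(np.load("pics/t0.png.npz"))
f=lambda u,v,z:at_z(c,295+(u+.5)/3.8-.5,155+(v+.5)/3.8-.5,z)
hub=f(300,294,.071);post=f(405,240,.081);no=f(168,360,.059);key=f(393,152,.050);glue=f(648,88,.055)
# plate disc fit
m=[f(*p,.059) for p in [(300,137),(453,300),(300,455),(138,290)]]
print("disc",np.mean(m,0), "hub",hub)
cs=[f(*p,.036) for p in [(240,38),(548,252),(340,565),(22,343)]];ctr=np.mean(cs,0);print("base",ctr,[(np.linalg.norm(cs[i]-cs[i-1])) for i in range(4)])
for n,p in [("post",post),("notch",no),("key",key),("glue",glue)]:
    d=(p-ctr)[:2];print(n,p,np.hypot(*d),np.degrees(np.arctan2(d[1],d[0])))
for a,b in [(0,3),(1,2),(0,1),(3,2)]:
    d=cs[a]-cs[b];print(np.degrees(np.arctan2(d[1],d[0])))
E
```

```text
disc [ 0.55515991 -0.09428431  0.059     ] hub [ 0.55491605 -0.09331021  0.071     ]
base [ 0.5551142  -0.09332093  0.036     ] [np.float64(0.1739041733857685), np.float64(0.1727625427632482), np.float64(0.1724778809148596), np.float64(0.17540470698918698)]
post [ 0.57654525 -0.13845648  0.081     ] 0.049965063819590136 -64.60090897264473
notch [ 0.5278546  -0.03555826  0.059     ] 0.06387184451500974 115.26375604640114
key [ 0.61921365 -0.14148754  0.05      ] 0.080179557211434 -36.922504784342564
glue [ 0.6450512  -0.25977963  0.055     ] 0.18920138011683202 -61.61781617470296
-37.06848275619942
-36.19509133952808
53.219458451840225
53.68758453295451
```

>>> play_rows:
  xyz:
    - [51,-23,0]
    - [102,-47,0]
    - [153,-70,0]
    - [204,-94,0]
    - [254,-117,0]
    - [305,-140,0]
    - [356,-164,0]
    - [407,-187,0]
    - [458,-210,0]
    - [509,-234,0]
  rot:
    - [0,0,-0.18]
    - [0,0,-0.36]
    - [0,0,-0.54]
    - [0,0,-0.72]
    - [0,0,-0.9]
    - [0,0,-1.08]
    - [0,0,-1.26]
    - [0,0,-1.44]
    - [0,0,-1.62]
    - [0,0,-1.8]
  grip: [0,0,0,0,0,0,0,0,0,0]

```text
time_s: 1.35
eef_pos: [0.6021, -0.1162, 0.2499]
eef_rot: [-0.0, 0.452, 0.892, -0.0]
wrist_force: [-0.0, -1.1, -0.4]
opening: 0.004
grasp_force: 0.0
```

>>> play_rows:
  xyz:
    - [0,0,20]
    - [0,0,40]
    - [0,0,60]
    - [0,0,80]
    - [0,0,100]
    - [0,0,120]
    - [0,0,130]
    - [0,0,135]
    - [0,0,135]
    - [0,0,135]
  rot:
    - [0,0,-0.15]
    - [0,0,-0.3]
    - [0,0,-0.45]
    - [0,0,-0.45]
    - [0,0,-0.45]
    - [0,0,-0.45]
    - [0,0,-0.45]
    - [0,0,-0.45]
    - [0,0,-0.45]
    - [0,0,-0.45]
  grip: [0,0,0,0,0,0,0,0,0,0]

```text
time_s: 2.6
eef_pos: [0.6018, -0.118, 0.1161]
eef_rot: [0.001, 0.245, 0.97, -0.0]
wrist_force: [-0.6, -0.5, -0.1]
opening: -0.002
grasp_force: 0.0
```

```bash
python3 - <<'E'
from h import *
c=shot("side","pics/s1.png");o=readout.get_obs();e=o["eef_pos"];print(e,o["eef_rot"],ctrl.tips_ahead)
print("tip px",proj(c,e-[0,0,.019]),"hub",proj(c,[.555,-.0935,.071]))
a=cv2.imread("pics/s1.png")[60:240,200:440]
cv2.imwrite("pics/s1c.png",cv2.resize(a,None,fx=3.3,fy=3.3,interpolation=cv2.INTER_CUBIC))
E
```

```text
[ 0.60178326 -0.11798363  0.11612649] [ 7.26687895e-04  2.44911587e-01  9.69545140e-01 -9.06786240e-05] 0.019
tip px [np.float64(281.8285162585864), np.float64(158.0909431357835)] hub [np.float64(303.41601407631043), np.float64(177.66734131870746)]
```

View pics/s1c.png

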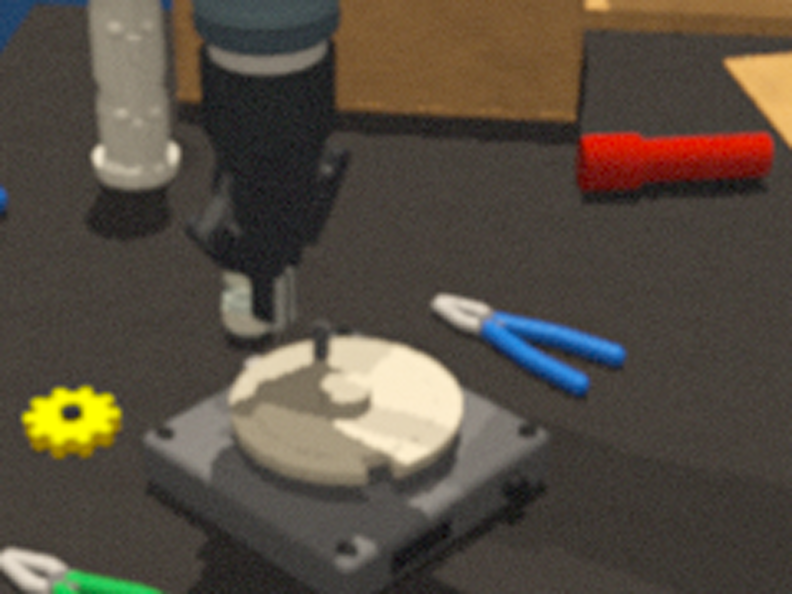

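The closed fingertip sits where the projection predicts (crop 270,323), about 97 mm above the bench and clear of the post at (320,340). I'll descend beside the post and begin the arc.

>>> play_rows:
  xyz:
    - [0,0,10]
    - [0,0,20]
    - [0,0,30]
    - [0,0,30]
    - [0.2,-4.6,30]
    - [0.8,-9.1,30]
    - [1.8,-13.6,30]
    - [3.2,-18,30]
    - [4.9,-22.2,30]
    - [7,-26.3,30]
  rot:
    - [0,0,0]
    - [0,0,0]
    - [0,0,0]
    - [0,0,0]
    - [0,0,0.087]
    - [0,0,0.175]
    - [0,0,0.262]
    - [0,0,0.349]
    - [0,0,0.436]
    - [0,0,0.524]
  grip: [0,0,0,0,0,0,0,0,0,0]

```text
time_s: 3.9
eef_pos: [0.5831, -0.1378, 0.0857]
eef_rot: [0.001, 0.489, 0.872, 0.0]
wrist_force: [0.7, 0.7, -0.3]
opening: -0.0
grasp_force: 0.7
```

>>> play_rows:
  xyz:
    - [0.4,-6.4,0]
    - [1.6,-12.7,0]
    - [3.5,-18.8,0]
    - [6.1,-24.6,0]
    - [9.5,-30.1,0]
    - [13.5,-35.1,0]
    - [18.1,-39.6,0]
    - [23.1,-43.5,0]
    - [28.7,-46.8,0]
    - [34.5,-49.3,0]
  rot:
    - [0,0,0.122]
    - [0,0,0.244]
    - [0,0,0.367]
    - [0,0,0.489]
    - [0,0,0.611]
    - [0,0,0.733]
    - [0,0,0.855]
    - [0,0,0.977]
    - [0,0,1.1]
    - [0,0,1.222]
  grip: [0,0,0,0,0,0,0,0,0,0]

```text
time_s: 5.15
eef_pos: [0.523, -0.1346, 0.0858]
eef_rot: [0.001, 0.901, 0.433, 0.0]
wrist_force: [1.3, -1.8, -1.0]
opening: 0.002
grasp_force: 0.8
```

>>> play_rows:
  xyz:
    - [0.2,-4.6,0]
    - [0.8,-9.1,0]
    - [1.8,-13.6,0]
    - [3.2,-18,0]
    - [4.9,-22.2,0]
    - [7,-26.3,0]
    - [9.5,-30.1,0]
    - [12.3,-33.7,0]
    - [15.4,-37.1,0]
    - [18.8,-40.2,0]
  rot:
    - [0,0,0.087]
    - [0,0,0.175]
    - [0,0,0.262]
    - [0,0,0.349]
    - [0,0,0.436]
    - [0,0,0.524]
    - [0,0,0.611]
    - [0,0,0.698]
    - [0,0,0.785]
    - [0,0,0.873]
  grip: [0,0,0,0,0,0,0,0,0,0]

```text
time_s: 6.4
eef_pos: [0.5034, -0.0949, 0.0858]
eef_rot: [0.001, 1.0, 0.012, 0.001]
wrist_force: [1.0, -1.7, -1.1]
opening: 0.0
grasp_force: 0.9
```

```bash
python3 - <<'E'
from h import *
c=shot("top","pics/t2.png")
a=cv2.imread("pics/t2.png")[155:310,295:495]
cv2.imwrite("pics/t2c.png",cv2.resize(a,None,fx=3.8,fy=3.8,interpolation=cv2.INTER_CUBIC))
print(readout.get_obs()["eef_pos"])
E
```

```text
[ 0.5033045  -0.09436753  0.08575215]
```

View pics/t2c.png

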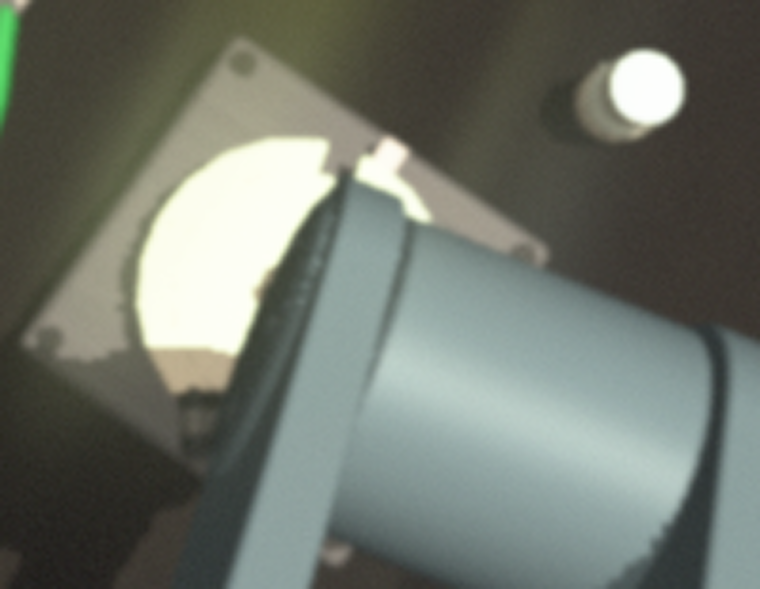

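The notch is visible with its left wall at about (329,140)-(322,172) and its right wall at about (364,155)-(356,180). The key is just beyond it at (390,155), so roughly 20° remains.

```bash
python3 - <<'E'
from h import *
c=dict(np.load("pics/t2.png.npz"))
f=lambda u,v,z:at_z(c,295+(u+.5)/3.8-.5,155+(v+.5)/3.8-.5,z)
ax=np.array([.555,-.0935])
for p in [(329,140),(322,172),(364,155),(356,180),(346,160)]:
    d=f(*p,.059)[:2]-ax;print(p,np.hypot(*d),np.degrees(np.arctan2(d[1],d[0])))
# sharper estimate: sample plate brightness around circle r=60..68 and find dark gap
g=c["color"].mean(2).astype(np.float32)
for r in (.058,.060,.062,.064,.066):
    row=[]
    for a in np.arange(-70,10,2):
        t=np.radians(a);u,v=proj(c,[ax[0]+r*np.cos(t),ax[1]+r*np.sin(t),.059]);row.append(int(cv2.getRectSubPix(g,(1,1),(float(u),float(v)))[0,0]))
    print(r,row)
E
```

```text
(329, 140) 0.07137373622505962 -14.236878749613323
(322, 172) 0.05651423523534866 -14.075915714034712
(364, 155) 0.07023039263270121 -28.01573341932929
(356, 180) 0.058440105413365674 -29.58135263562314
(346, 160) 0.06486895229565477 -22.455557710707474
0.058 [133, 122, 108, 102, 100, 110, 123, 133, 135, 132, 129, 127, 125, 122, 123, 126, 127, 133, 141, 145, 148, 123, 95, 85, 101, 139, 161, 170, 190, 231, 248, 250, 250, 250, 250, 250, 250, 250, 249, 249]
0.06 [138, 130, 121, 110, 101, 103, 118, 141, 147, 137, 127, 124, 123, 127, 138, 155, 173, 188, 196, 211, 207, 163, 109, 96, 106, 131, 150, 157, 190, 234, 248, 250, 250, 250, 250, 250, 250, 250, 249, 249]
0.062 [137, 134, 126, 118, 112, 119, 152, 189, 190, 167, 143, 138, 153, 173, 192, 216, 235, 237, 240, 245, 236, 189, 130, 118, 122, 136, 149, 157, 195, 239, 249, 250, 250, 250, 250, 250, 249, 250, 249, 249]
0.064 [135, 131, 127, 123, 135, 171, 210, 233, 236, 217, 196, 195, 212, 227, 239, 246, 249, 249, 250, 250, 246, 208, 152, 141, 142, 145, 151, 160, 203, 243, 250, 250, 250, 250, 250, 249, 249, 249, 249, 249]
0.066 [132, 128, 124, 130, 173, 226, 242, 247, 248, 244, 239, 238, 244, 247, 249, 250, 251, 251, 250, 251, 246, 216, 162, 147, 149, 149, 149, 161, 209, 245, 249, 249, 249, 249, 249, 249, 249, 249, 249, 249]
```

>>> play_rows:
  xyz:
    - [0.1,-2.7,0]
    - [0.3,-5.4,0]
    - [0.6,-8.1,0]
    - [1.1,-10.8,0]
    - [1.5,-12.6,0]
    - [1.9,-13.9,0]
    - [1.9,-13.9,0]
    - [0.3,-8,0]
    - [0.3,-8,-20]
    - [0.3,-8,-40]
  rot:
    - [0,0,0.052]
    - [0,0,0.105]
    - [0,0,0.157]
    - [0,0,0.209]
    - [0,0,0.244]
    - [0,0,0.27]
    - [0,0,0.27]
    - [0,0,0.27]
    - [0,0,0.27]
    - [0,0,0.27]
  grip: [0,0,0,0,0,0,0,0,0,0]

```text
time_s: 7.7
eef_pos: [0.502, -0.0864, 0.1252]
eef_rot: [-0.0, 0.993, -0.121, -0.001]
wrist_force: [0.2, -0.8, 1.3]
opening: -0.004
grasp_force: 0.0
```

```bash
cat > look.py <<'E'
from h import *
import sys
n=sys.argv[1]
c=shot("top",f"pics/{n}.png")
a=cv2.imread(f"pics/{n}.png")[155:310,295:495]
cv2.imwrite(f"pics/{n}c.png",cv2.resize(a,None,fx=3.8,fy=3.8,interpolation=cv2.INTER_CUBIC))
o=readout.get_obs();print(o["eef_pos"],o["eef_rot"])
ax=np.array([.555,-.0935]);g=c["color"].mean(2).astype(np.float32)
for r in (.062,.064,.066):
    row=[]
    for a in np.arange(-60,-10,2):
        t=np.radians(a);u,v=proj(c,[ax[0]+r*np.cos(t),ax[1]+r*np.sin(t),.059]);row.append(int(cv2.getRectSubPix(g,(1,1),(float(u),float(v)))[0,0]))
    print(r,row)
E
python3 look.py t3
```

```text
[ 0.50378714 -0.08698425  0.12809086] [ 2.41000316e-04  9.92706763e-01 -1.20547268e-01  1.25744208e-03]
0.062 [106, 96, 94, 111, 130, 138, 133, 129, 126, 123, 122, 120, 120, 121, 120, 121, 125, 128, 127, 115, 116, 160, 223, 246, 250]
0.064 [115, 103, 97, 114, 153, 165, 145, 128, 121, 119, 120, 124, 131, 139, 139, 140, 160, 177, 175, 165, 174, 214, 244, 249, 250]
0.066 [119, 111, 116, 153, 202, 214, 181, 142, 122, 120, 134, 161, 179, 190, 195, 191, 215, 235, 230, 230, 230, 242, 248, 250, 250]
```

View pics/t3c.png

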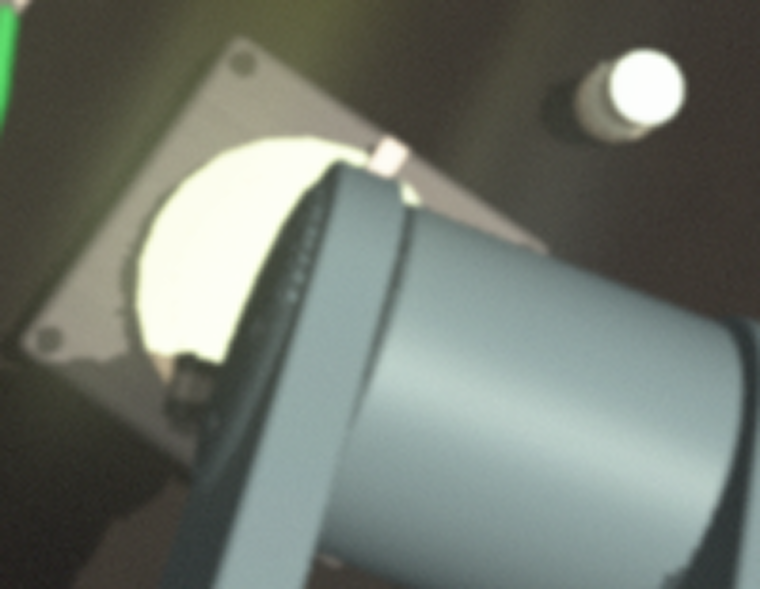

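The arm hides the key and notch in this view; I'll withdraw to see them.

>>> play_rows:
  xyz:
    - [0,0,-10]
    - [-20,0,-20]
    - [-40,0,-30]
    - [-60,0,-40]
    - [-80,0,-50]
    - [-100,0,-50]
    - [-120,0,-50]
    - [-140,0,-50]
    - [-150,0,-50]
    - [-150,0,-50]
  rot:
    - [0,0,0]
    - [0,0,0]
    - [0,0,0]
    - [0,0,0]
    - [0,0,0]
    - [0,0,0]
    - [0,0,0]
    - [0,0,0]
    - [0,0,0]
    - [0,0,0]
  grip: [0,0,0,0,0,0,0,0,0,0]

```text
time_s: 9.0
eef_pos: [0.3569, -0.0504, 0.1752]
eef_rot: [-0.0, 0.993, -0.121, 0.0]
wrist_force: [0.3, 0.1, 0.2]
opening: -0.001
grasp_force: 0.0
```

```bash
python3 look.py t4
```

```text
[ 0.3574231  -0.05058539  0.17538457] [ 5.51269053e-05  9.92662593e-01 -1.20916883e-01  2.85344249e-04]
0.062 [249, 249, 249, 249, 249, 249, 248, 241, 208, 180, 222, 244, 247, 246, 240, 221, 231, 245, 247, 249, 248, 248, 248, 248, 248]
0.064 [249, 249, 249, 249, 249, 249, 249, 243, 214, 186, 222, 244, 246, 246, 239, 219, 234, 245, 247, 248, 248, 248, 248, 248, 248]
0.066 [247, 247, 248, 248, 248, 249, 248, 244, 217, 184, 221, 243, 247, 246, 238, 224, 238, 247, 248, 248, 247, 248, 247, 247, 247]
```

View pics/t4c.png

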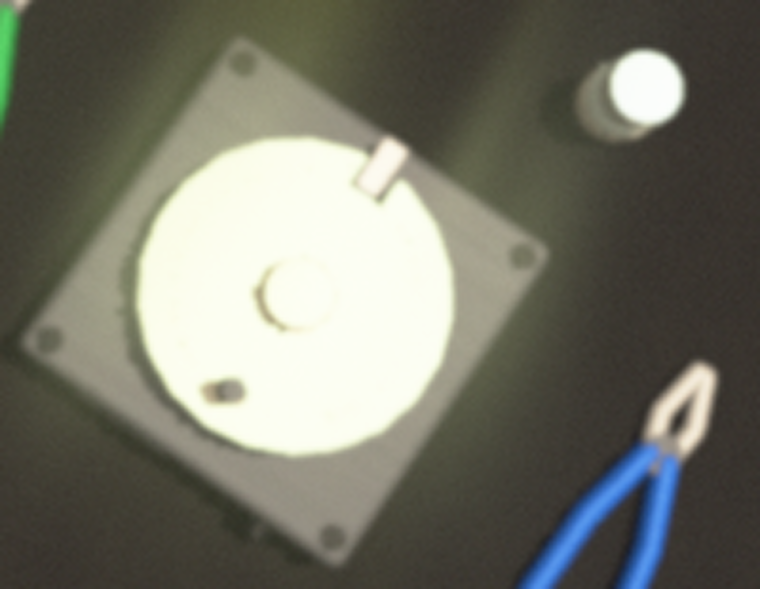

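The key shows inside the notch with thin dark gaps on both sides (crop about (360,175) and (400,172)), and the post is at (230,390). I'll check the centering numerically and compute the move to the hub.

```bash
python3 - <<'E'
from h import *
c=dict(np.load("pics/t4.png.npz"));ax=np.array([.555,-.0935]);g=c["color"].mean(2).astype(np.float32)
for r in (.059,.061,.063,.065):
    A=np.arange(-50,-22,.5);row=[]
    for a in A:
        t=np.radians(a);u,v=proj(c,[ax[0]+r*np.cos(t),ax[1]+r*np.sin(t),.059]);row.append(cv2.getRectSubPix(g,(1,1),(float(u),float(v)))[0,0])
    row=np.array(row);w=250-row
    l=A<-36;print(r,(w*A)[l].sum()/w[l].sum(),(w*A)[~l].sum()/w[~l].sum(),w[l].sum(),w[~l].sum())
p=at_z(c,295+(232.5)/3.8-.5,155+390.5/3.8-.5,.081)[:2]-ax;print(np.degrees(np.arctan2(p[1],p[0])))
o=readout.get_obs();q=o["eef_rot"];from scipy.spatial.transform import Rotation as R
M=R.from_quat(q,scalar_first=True).as_matrix();print(M.T@(np.array([.555,-.0935,.175])-o["eef_pos"])*1e3)
E
```

```text
0.059 -42.32706277256311 -29.92626817431144 796.4923 358.78613
0.061 -42.315660640609686 -29.59119090416336 674.7532 282.7503
0.063 -42.17837077247559 -29.592676250902485 586.0911 283.36963
0.065 -42.04526997432304 -29.845373728440077 556.5602 252.92366
141.6514644151982
[202.10119134  -5.77048988   0.50152646]
```

>>> play_rows:
  xyz:
    - [34,-1,0]
    - [68,-2,0]
    - [102,-3,0]
    - [136,-4,0]
    - [170,-5,0]
    - [202,-6,0]
    - [202,-6,0]
    - [202,-6,25]
    - [202,-6,50]
    - [202,-6,70]
  rot:
    - [0,0,0]
    - [0,0,0]
    - [0,0,0]
    - [0,0,0]
    - [0,0,0]
    - [0,0,0]
    - [0,0,0]
    - [0,0,0]
    - [0,0,0]
    - [0,0,0]
  grip: [0,0,0,0,0,0,0,0,0,0]

```text
time_s: 10.3
eef_pos: [0.5538, -0.0927, 0.1039]
eef_rot: [-0.0, 0.993, -0.121, -0.001]
wrist_force: [-1.2, -0.3, -0.2]
opening: 0.001
grasp_force: 0.0
```

>>> play_rows:
  xyz:
    - [0,0,4]
    - [0,0,8]
    - [0,0,11]
    - [0,0,13]
    - [0,0,15]
    - [0,0,17]
    - [0,0,19]
    - [0,0,20]
    - [0,0,20]
    - [0,0,20]
  rot:
    - [0,0,0]
    - [0,0,0]
    - [0,0,0]
    - [0,0,0]
    - [0,0,0]
    - [0,0,0]
    - [0,0,0]
    - [0,0,0]
    - [0,0,0]
    - [0,0,0]
  grip: [0,0,0,0,0,0,0,0,0,0]

```text
time_s: 11.55
eef_pos: [0.5549, -0.0931, 0.0854]
eef_rot: [0.0, 0.993, -0.121, 0.0]
wrist_force: [0.1, -0.2, 3.0]
opening: -0.002
grasp_force: 1.5
```

>>> play_rows:
  xyz:
    - [0,0,2]
    - [0,0,4]
    - [0,0,5]
    - [0,0,6]
    - [0,0,7]
    - [0,0,8]
    - [0,0,9]
    - [0,0,9]
    - [0,0,9]
    - [0,0,9]
  rot:
    - [0,0,0]
    - [0,0,0]
    - [0,0,0]
    - [0,0,0]
    - [0,0,0]
    - [0,0,0]
    - [0,0,0]
    - [0,0,0]
    - [0,0,0]
    - [0,0,0]
  grip: [0,0,0,0,0,0,0,0,0,0]

```text
time_s: 12.8
eef_pos: [0.5551, -0.0932, 0.0778]
eef_rot: [0.0, 0.993, -0.121, 0.0]
wrist_force: [-4.8, 1.8, 15.8]
opening: -0.001
grasp_force: 8.0
```

>>> play_rows:
  xyz:
    - [0,0,0.5]
    - [0,0,0.5]
    - [0,0,-10]
    - [0,0,-30]
    - [0,0,-60]
    - [0,0,-90]
    - [-40,0,-100]
    - [-90,0,-100]
    - [-140,0,-100]
    - [-190,0,-100]
  rot:
    - [0,0,0]
    - [0,0,0]
    - [0,0,0]
    - [0,0,0]
    - [0,0,0]
    - [0,0,0]
    - [0,0,0]
    - [0,0,0]
    - [0,0,0]
    - [0,0,0]
  grip: [0,0,0,0,0,0,0,0,0,0]

```text
time_s: 14.05
eef_pos: [0.3681, -0.0467, 0.1755]
eef_rot: [-0.0, 0.993, -0.121, -0.001]
wrist_force: [-0.8, -1.0, 1.1]
opening: 0.001
grasp_force: 0.0
```

```bash
python3 - <<'E'
from h import *
c=shot("side","pics/s5.png")
a=cv2.imread("pics/s5.png")[110:280,190:410]
cv2.imwrite("pics/s5c.png",cv2.resize(a,None,fx=3.5,fy=3.5,interpolation=cv2.INTER_CUBIC))
t=shot("top","pics/t5.png");t0=dict(np.load("pics/t4.png.npz"))
for d in (t0,t):
    u,v=proj(d,[.555,-.0935,.065]);p=d["depth"][int(v)-2:int(v)+3,int(u)-2:int(u)+3];print("hub depth",np.median(p))
E
```

```text
hub depth 0.76641166
hub depth 0.7784266
```

View pics/s5c.png

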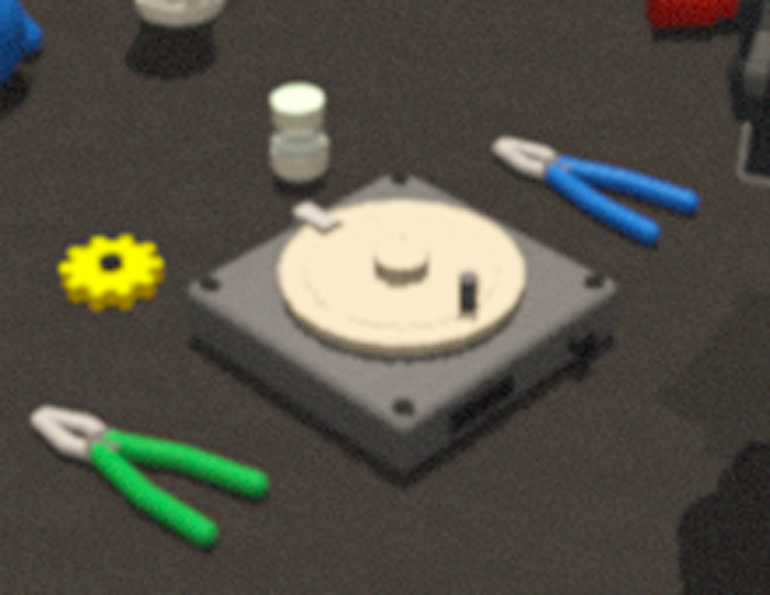

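The plate sits low on the base, with the key standing up through the notch at (318,215). The hub reads 12.0 mm lower than before, and the tools and parts haven't moved.

```bash
python3 -c "
from bench import ctrl
print(ctrl.hand_in())"
```

```text
the job is handed in; nothing more can be done
None
```

The job is handed in: the plate is turned so its notch sits on the key and pressed home (hub 12.0 mm lower), the arm is withdrawn, and in the last picture the tools and parts look unmoved; the hand-in returned no verdict.

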